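# Lock a drying cartridge into its spring-loaded well

### The job

Fit the drying cartridge into the well of the air manifold with its bolt facing the upright strike plate, press it down against the spring valve until the bolt lines up with the slot in the strike plate, and slide the bolt fully home through the slot so that the cartridge stays down by itself. The slot's height has to be felt for: press and try the bolt lightly. Leave the beaker, the amber bottle and the tip box where they stand.

Things in the scene. Friction and masses are not known exactly. Their poses are not given: they have to be found in the camera images.
- cartridge_mid (a point): centre of the loose drying cartridge (52 x 72 x 124 mm, 0.35 kg, upright), 62 mm above its underside; z up. White body 44 (x) by 60 (y) mm, 80 mm tall with a smaller foot; on it a head 52 (x) by 72 (y) mm, 80 to 96 mm above the underside. A steel slide bolt (22 wide, 8 high, centre line 88 mm above the underside) shoots out of the head's -y end.
- bolt_grip (a point): middle of the bolt's black grip rib, which stands upright on the head and moves with the bolt: 12 mm thick (x), 40 mm long (y), 27 mm tall, this point 14 mm above the head's top; axes as the cartridge's. The cartridge can be lifted, carried and pressed down by this rib, with the fingertips beside it just above or resting on the head.
- bolt (a joint): travel of the slide bolt: 0 = withdrawn (tip flush within the head's -y end), 0.024 m = fully out toward the cartridge's -y. It slides with about 2 N of friction and stays where it is left. Withdrawn, the rib's middle is at the cartridge's y = +10 mm.
- well_mouth (a point): centre of the well's rim, in the top of the manifold: a grey painted block fixed on the bench, 90 (x) by 80 (y) by 96 mm high, foot plate 130 x 124 mm, dial gauge on its -x side. z up. The well is 47 (x) by 63 (y) mm with a 3 mm bevel. The cartridge is right way round when its y axis points the same way as this one's, so that its bolt faces the strike plate at -y.
- valve_rest (a point): centre of the top of the spring valve plate in the well when up, 54 mm below the rim. A cartridge put in rests on it with the underside of its head 26 mm above the rim. Pressing the plate down takes about 6 N at first and 15 N when the head meets the rim, 26 mm lower (the cartridge's own weight helps).
- strike_face (a point): point fixed to the manifold, 40 mm to -y of the well's axis, 15 mm above the rim, on the inner face of the steel strike plate (50 wide, 6 thick, top 37 to 51 mm above the rim). Its one closed slot, 26 x 11 mm, is set differently each time: centre 11 to 25 mm above the rim (the head's underside then 3 to 17 mm above it), fit +-1.5 mm; elsewhere the bolt butts after about 5 mm. Feel for it.
- beaker: clear beaker, 71 mm wide, 93 mm tall, a bystander; origin at the centre of its underside
- bottle_amber: amber bottle with a black cap, 62 mm wide, 135 mm tall, a bystander; origin at the centre of its underside
- tip_box: blue box of pipette tips with a clear lid, 122 x 66 x 72 mm, a bystander; origin at the centre of its underside

How it is judged (in metres and radians):
On the way, in this order (a step that is already met when the one before it is completed fails the run):
1. the cartridge has been lowered into the well (z of cartridge_mid in the frame of well_mouth below 0.022 m and horizontal distance between cartridge_mid and well_mouth below 0.008 m).
2. pressed down against the spring, the bolt has entered the slot (z of cartridge_mid in the frame of well_mouth below 0.002 m and value of joint bolt above 0.013 m), for 0.1 s.
At the end, for the whole second after the job is handed in: The cartridge stands upright in the well (within 6 mm and 0.08 rad) and is held down by its bolt alone, the underside of its head less than 20 mm above the rim (26 mm when not locked), with the bolt at least 18 mm out, through the strike plate (z of cartridge_mid in the frame of well_mouth between -0.02 and 0.002 m and horizontal distance between cartridge_mid and well_mouth below 0.006 m and angle between cartridge_mid's own z axis and vertical below 0.08 rad and value of joint bolt above 0.018 m); the robot touches nothing.
It fails at once if the beaker is shoved or knocked over (distance of beaker from where it was at the start of the episode above 0.03 m or angle between beaker's own z axis and vertical above 0.4 rad).
It fails at once if the amber bottle is shoved or knocked over (distance of bottle_amber from where it was at the start of the episode above 0.03 m or angle between bottle_amber's own z axis and vertical above 0.4 rad).
It fails at once if the tip box is shoved or knocked over (distance of tip_box from where it was at the start of the episode above 0.03 m or angle between tip_box's own z axis and vertical above 0.4 rad).
It also fails if it takes over 58 s, if anything falls off the work surface, if the arm or the gripper's body presses on something with over 40 N, if the wrist force passes 120 N, or if a joint passes its speed limit or range.

### The arm

A 6-joint arm with a two-finger parallel gripper is mounted at the origin on a cart in front of the work surface, level with it; the furniture and walls round the work are solid. World frame = base frame: x ahead of the robot, y to its left, z up, the work surface at z = 0. Lengths are in mm, angles in rad, forces in N, time in s.
With the tool pointing down it reaches from about 300 to 775 mm from the base axis. Payload 14.6 kg.
Tool frame: the origin (TCP) lies between the finger pads; the fingertips stand 19 mm ahead of it and the grasp point (between the pads) is the TCP (manip.tcp_to_tips is the distance from the TCP to the fingertips, in mm); x points along the fingers, z is the direction in which the jaws open and shut, and the axes are right-handed (so a half turn about x gives the same grasp; the last joint's range is limited). The gripper opens to 94 mm and grips with 3 to 60 N. Pads are 16 mm wide; open, the fingers measure 119 mm over their backs; the gripper's body (75 mm by 177 mm) begins 78 mm behind the grasp point.
Start: joints at [-1.356, 0.3, 1.521, -0, 1.321, -0.067], TCP at [152.94, -528.298, 224.446] pointing down, gripper open.
Joint ranges: [-3.03, 3.03], [-0.79, 2.21], [0.23, 2.52], [-1.04, 4.18], [0, 3.07], [-2.55, 2.55]. Speed limits (rad/s): [2.22, 2.22, 2.57, 3.14, 3.14, 3.14].

### API

Orientations are given as [roll, pitch, yaw] about the fixed x, y, z axes, in that order (R = Rz(yaw) Ry(pitch) Rx(roll)).
In Python, from cell import manip gives the robot as it stands.
- The arm moves only by the tool jog_arm, never from a script. Its argument "moves" is a list that holds one entry, the list of rows, each a list of 6 numbers: the shift along the world's x, y, z in mm, then the turn, a rotation vector about the world's x, y, z in degrees. In form: [[[dx, dy, dz, wx, wy, wz], ...]]. A call has 1 to 5 rows; each row shifts and turns the pose as measured when the row begins; what a row does not reach is not made up. A row lasts 1/10 s, in which the tool goes at most 50 mm and 8.59 degrees, less where a joint would pass 70% of its speed; a pose out of reach is approached as far as the arm can. A call is refused whole if a number of a shift passes 50 or a number of a turn 8.59, either way. A call with a gripper value outside its range is refused whole. "gripper" is the opening, from -1 (shut) to 1 (fully open), set as the call begins (left out, the last holds). The fingers move at their own pace and stop on an object; "squeeze" is the grip in N (left out, the last holds). Time passes only in rows, so rows that do not move let the fingers close. It gives the time, the measured TCP pose, the force and the opening at its end, in the units of the state.
- manip.read_state(): the state, without advancing time (a new reading comes with each control period).
- manip.camera(name): name is "scene" or "top" or "wrist"; returns (picture, depth): 400x640x3 uint8, blue, green, red; 400x640 float32, mm along the optical axis (not along the pixel's ray), 0 where there is no reading.
- manip.camera_params(name): a dict with "fx", "fy", "cx", "cy" (pixels), "dist" ([k1, k2, p1, p2, k3] as OpenCV has them; the pictures are not rectified), "rvec" (rotation vector, rad) and "tvec" (3), from world to camera coordinates, as OpenCV has them. Camera axes: x right, y down, z forward; pixel columns grow to the right and rows downward; lengths in mm; the calibration is good to about 2 mm. A picture is of the moment at which its call begins: read the wrist's pose just before it. camera_params takes no time and is no camera call; for the wrist camera it gives the pose at the moment of the call.
- manip.sign_off(): hands the job in, once; it reports no verdict.
The state is a dict: "clock": time; "joints": joint angles; "qd": joint speeds; "effort": joint torques, N m; "eef_pos": TCP position; "eef_rot": TCP orientation; "wrist_force": force on the tool from outside, world axes, zero at the start; "moment": the same for the moment, N m; "finger_gap": finger opening in mm.
Only numpy, scipy, OpenCV 4.12 (cv2) and the standard library are available. Lean on these libraries where they do the work, as an engineer would, in place of code of your own. Each camera call takes 0.05 s, during which the arm holds its last target. There are 200 camera calls.

## Working session

There is one attempt and no reset: what is moved stays moved. The work goes in short steps, Python scripts to look and compute and a tool call to move; the robot and the scene stay as the last step left them, time stands still between calls to the robot, and variables do not carry over. Pictures are saved under pics/ and viewed, about 8 in all and at most 12, crops included, and the job is handed in when it is done.

Besides the shell and the picture viewer there is one more tool, called after "Emit:" in YAML: its name, and indented under it one key for each argument. jog_arm: Moves the arm, as the interface text tells. Its arguments: {"type":"object","properties":{"moves":{"type":"array","items":{"type":"array","items":{"type":"array","items":{"type":"number"}}}},"gripper":{"type":"number"},"squeeze":{"type":"number"}},"required":["moves"]}

```bash
mkdir -p pics
cat > h.py <<'E'
import numpy as np, cv2
from cell import manip
def world(P,u,v,d):
    K=np.array([[P['fx'],0,P['cx']],[0,P['fy'],P['cy']],[0,0,1]],float)
    uv=np.stack([np.ravel(u),np.ravel(v)],-1).astype(float).reshape(-1,1,2)
    n=cv2.undistortPoints(uv,K,np.array(P['dist'],float)).reshape(-1,2)
    d=np.ravel(d).astype(float)
    c=np.c_[n*d[:,None],d]
    R=cv2.Rodrigues(np.array(P['rvec'],float))[0]
    return (c-np.array(P['tvec'],float).ravel())@R
def cloud(name):
    P=manip.camera_params(name);im,d=manip.camera(name)
    v,u=np.mgrid[:400,:640]
    W=world(P,u,v,d).reshape(400,640,3); W[d==0]=np.nan
    return im,d,W,P
E
python3 - <<'E'
from h import *
for n in ('top','scene'):
    im,d,W,P=cloud(n); np.savez(f'{n}.npz',im=im,d=d,W=W); cv2.imwrite(f'pics/{n}.png',im)
print(manip.read_state())
E
```

```text
{'clock': 0.1, 'joints': array([-1.35560792e+00,  3.00399213e-01,  1.52148139e+00, -4.13844591e-05,
        1.32070462e+00, -6.65614919e-02]), 'qd': array([ 0.00072503, -0.00080721, -0.00206965, -0.00042169, -0.00060796,
        0.00032575]), 'effort': array([-1.15995008e-03, -5.32644868e+01, -3.53285229e+01,  7.09000672e-02,
        2.34696642e-02, -5.43078534e-05]), 'eef_pos': array([ 152.88466383, -528.1125042 ,  223.96792529]), 'eef_rot': array([3.11539587, 1.56980294, 1.8263597 ]), 'wrist_force': array([ 0.25654088, -0.2376169 ,  0.87915452]), 'moment': array([ 0.01151178,  0.0206968 , -0.01451301]), 'finger_gap': 94.42334273081569}
```

View pics/top.png

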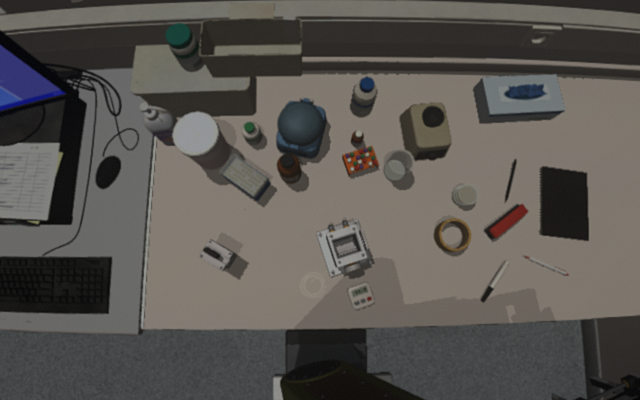

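View pics/scene.png

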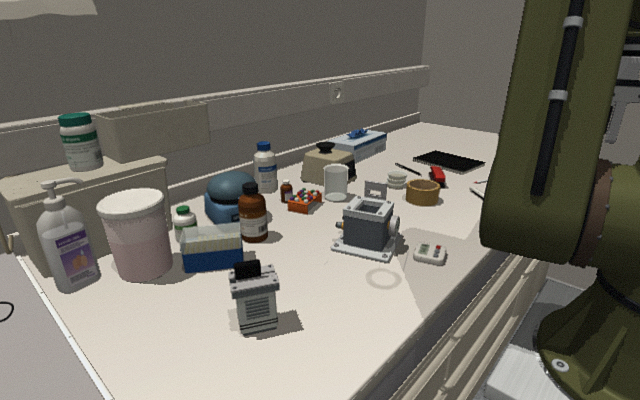

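Run:
```python
from h import *
z=np.load('top.npz');im=z['im'];W=z['W']
a=cv2.resize(im[205:295,300:400],None,fx=4,fy=4,interpolation=cv2.INTER_CUBIC)
b=cv2.resize(im[205:295,170:270],None,fx=4,fy=4,interpolation=cv2.INTER_CUBIC)
s=np.load('scene.npz');c=cv2.resize(s['im'][170:270,310:410],(400,400),interpolation=cv2.INTER_CUBIC)
d=cv2.resize(s['im'][240:340,205:305],(400,400),interpolation=cv2.INTER_CUBIC)
o=np.zeros((600,800,3),np.uint8)
t=np.vstack([np.hstack([b,a]),np.hstack([d,c])]);print(t.shape)
cv2.imwrite('pics/crop.png',cv2.resize(t,(632,600)) if 0 else np.clip(1.5*cv2.resize(t,None,fx=.78,fy=.78),0,255))
for n,(u0,u1,v0,v1) in dict(cart=(195,245,235,275),man=(312,380,212,280)).items():
    P=W[v0:v1,u0:u1].reshape(-1,3);P=P[~np.isnan(P[:,0])]
    print(n,P.min(0),P.max(0));h=np.histogram(P[:,2],bins=range(-10,180,6));print([(int(e),int(k)) for k,e in zip(*h) if k])
# top faces
def rect(P):
    r=cv2.minAreaRect(P[:,:2].astype(np.float32));return r
V,U=np.mgrid[:400,:640]
for n,(u0,u1,v0,v1,a,b_) in dict(rib=(195,245,235,275,108,140),head=(195,245,235,275,86,106),rim=(312,380,212,280,88,102),plate=(312,380,212,280,112,170)).items():
    w=W[v0:v1,u0:u1].reshape(-1,3);m=(w[:,2]>a)&(w[:,2]<b_);P=w[m]
    print(n,len(P),P.mean(0).round(1) if len(P) else '',rect(P) if len(P)>3 else '', cv2.boxPoints(rect(P)).round(0).tolist() if len(P)>3 else '', P[:,2].max() if len(P) else '')
```

```text
(760, 800, 3)
cart [422.20474473 239.94652067  -5.60367878] [531.91906405 383.42274618 128.35220784]
[(-10, 18), (-4, 1041), (2, 243), (8, 6), (14, 12), (20, 8), (26, 9), (32, 9), (38, 10), (44, 6), (50, 3), (80, 11), (86, 63), (92, 403), (98, 55), (104, 4), (110, 8), (116, 17), (122, 69), (128, 1)]
man [ 403.95778766 -142.11174145   -6.64495288] [594.77358086  52.10007493 140.50823243]
[(-10, 25), (-4, 1924), (2, 580), (8, 657), (14, 67), (20, 5), (26, 14), (32, 13), (38, 211), (44, 84), (50, 68), (56, 14), (62, 39), (68, 36), (74, 64), (80, 30), (86, 20), (92, 537), (98, 134), (104, 10), (110, 6), (116, 6), (122, 7), (128, 11), (134, 47), (140, 1)]
rib 96 [475.1 300.2 122.3] ((475.46893310546875, 301.8959045410156), (40.59047317504883, 13.395071983337402), 59.106285095214844) [[459.0, 288.0], [471.0, 281.0], [492.0, 316.0], [480.0, 323.0]] 128.35220783844508
head 521 [470.2 292.1  95.4] ((471.74932861328125, 295.4912109375), (74.765380859375, 53.56425476074219), 59.14002227783203) [[430.0, 277.0], [476.0, 250.0], [514.0, 314.0], [468.0, 341.0]] 103.18089613765041
rim 679 [492.2 -37.5  96.3] ((493.5047607421875, -39.55274963378906), (90.29861450195312, 85.3160400390625), 17.223539352416992) [[438.0, -12.0], [463.0, -94.0], [549.0, -67.0], [524.0, 15.0]] 101.88168395872816
plate 75 [505.2 -77.3 132.6] ((505.5503234863281, -78.1989974975586), (50.081947326660156, 6.442803859710693), 17.646305084228516) [[481.0, -83.0], [483.0, -89.0], [530.0, -74.0], [528.0, -68.0]] 140.50823243151456[ WARN:0@0.585] global loadsave.cpp:1063 imwrite_ Unsupported depth image for selected encoder is fallbacked to CV_8U.
```

View pics/crop.png

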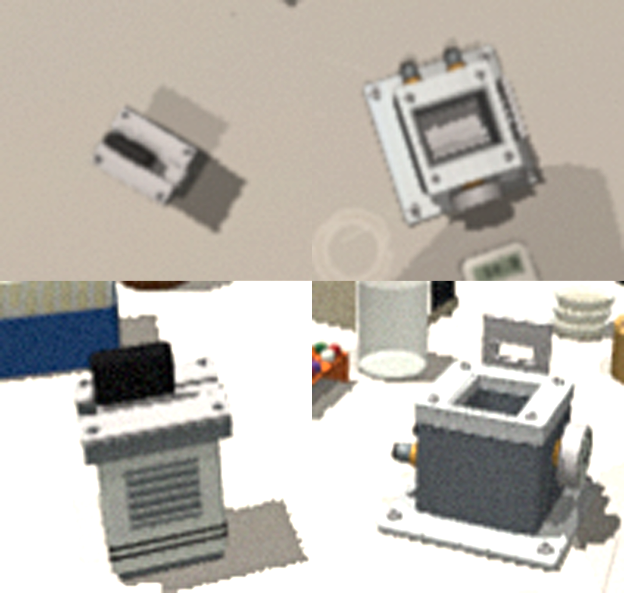

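```bash
cat >> h.py <<'E'
from scipy.spatial.transform import Rotation as Ro
def st():
    s=manip.read_state();R=Ro.from_euler('xyz',s['eef_rot']).as_matrix()
    print('t',round(s['clock'],2),'pos',s['eef_pos'].round(1),'zyaw',np.degrees(np.arctan2(R[1,2],R[0,2])).round(2),'xax',R[:,0].round(3),'F',s['wrist_force'].round(1),'M',s['moment'].round(2),'gap',round(s['finger_gap'],1),'q',s['joints'].round(2))
    return s,R
E
python3 -c "
from h import *
st()"
```

```text
t 0.1 pos [ 152.9 -528.1  224. ] zyaw -73.86 xax [-0.     0.001 -1.   ] F [ 0.3 -0.2  0.9] M [ 0.01  0.02 -0.01] gap 94.4 q [-1.36  0.3   1.52 -0.    1.32 -0.07]
```

Emit:
jog_arm:
  moves:
    - [[18,46,3,0,0,3],[18,46,3,0,0,3],[18,46,3,0,0,3],[18,46,3,0,0,3],[18,46,3,0,0,3]]
  gripper: 0

```text
clock: 0.6
eef_pos: [241.0, -295.5, 235.0]
eef_rot: [3.096, 1.563, 2.071]
wrist_force: [1.0, -0.8, -0.3]
finger_gap: 57.2
```

Emit:
jog_arm:
  moves:
    - [[18,46,0,0,0,3],[18,46,0,0,0,3],[18,46,0,0,0,3],[18,46,0,0,0,3],[18,46,0,0,0,3]]

```text
clock: 1.1
eef_pos: [329.1, -61.5, 235.3]
eef_rot: [2.898, 1.566, 2.143]
wrist_force: [1.5, -1.8, -0.1]
finger_gap: 47.0
```

Emit:
jog_arm:
  moves:
    - [[18,46,0,0,0,3],[18,46,0,0,0,3],[18,46,0,0,0,3],[18,46,0,0,0,3],[18,46,0,0,0,3]]

```text
clock: 1.6
eef_pos: [416.9, 172.9, 235.6]
eef_rot: [2.455, 1.567, 1.975]
wrist_force: [0.2, -0.9, 0.5]
finger_gap: 47.0
```

```bash
python3 -c "
from h import *
st()"
```

```text
t 1.6 pos [416.9 172.9 235.6] zyaw -27.51 xax [-0.002  0.004 -1.   ] F [ 0.2 -0.9  0.5] M [-0.03 -0.07 -0.01] gap 47.0 q [0.31 0.07 1.77 0.   1.3  0.79]
```

Continue above the rib and check with the wrist camera.

Emit:
jog_arm:
  moves:
    - [[20,43,0,0,0,-1],[20,43,0,0,0,-1],[19,43,0,0,0,-1],[0,0,0,0,0,0]]

```text
clock: 2.0
eef_pos: [476.9, 312.4, 232.6]
eef_rot: [-3.08, 1.566, 2.675]
wrist_force: [0.4, -1.4, -0.0]
finger_gap: 47.5
```

```bash
cat > near.py <<'E'
from h import *
import sys
s,R=st()
im,d,W,P=cloud('wrist');np.savez('w.npz',im=im,W=W);cv2.imwrite(f'pics/{sys.argv[1]}.png',np.clip(im*1.4,0,255).astype(np.uint8))
E
cat > wc.py <<'E'
from h import *
import sys
W=np.load('w.npz')['W'].reshape(-1,3)
c=np.array([472,297])
for n,a,b in (('rib',116,132),('head',88,104)):
    m=(W[:,2]>a)&(W[:,2]<b)&(np.linalg.norm(W[:,:2]-c,axis=1)<55);Q=W[m]
    print(n,len(Q),np.median(Q[:,2]) if len(Q) else '',cv2.minAreaRect(Q[:,:2].astype(np.float32)) if len(Q)>5 else '')
E
python3 near.py w1; python3 wc.py
```

```text
t 2.0 pos [476.9 312.4 232.6] zyaw -30.24 xax [-0.004  0.002 -1.   ] F [ 0.4 -1.4 -0. ] M [-0.1  -0.05 -0.04] gap 47.5 q [0.51 0.34 1.45 0.   1.36 1.04]
rib 695 123.52743961445253 ((475.8027648925781, 303.131103515625), (38.92115783691406, 12.667046546936035), 59.702274322509766)
head 3516 95.93637981388076 ((471.14959716796875, 295.7829895019531), (74.18449401855469, 52.132015228271484), 59.83294677734375)
```

View pics/w1.png

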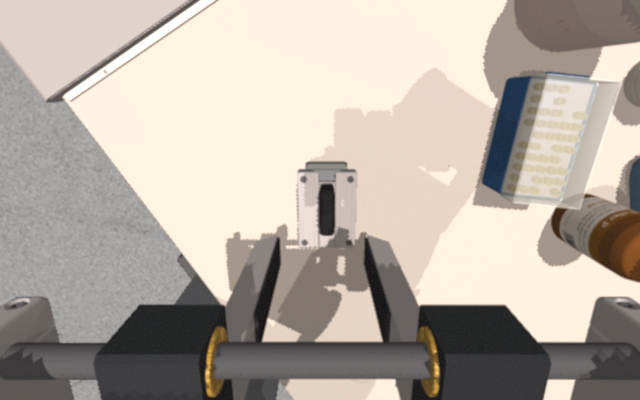

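Emit:
jog_arm:
  moves:
    - [[-1,-9,-30,0,0,0],[0,0,-40,0,0,0],[0,0,-30,0,0,0],[0,0,-10,0,0,0],[0,0,0,0,0,0]]

```text
clock: 2.55
eef_pos: [474.2, 297.6, 121.2]
eef_rot: [3.016, 1.567, 2.487]
wrist_force: [-0.3, -0.0, -0.1]
finger_gap: 46.7
```

```bash
python3 -c "
from h import *
st()"
```

```text
t 2.55 pos [474.2 297.6 121.2] zyaw -30.28 xax [-0.003  0.002 -1.   ] F [-0.3 -0.  -0.1] M [-0.02 -0.08  0.03] gap 46.7 q [0.49 0.43 1.6  0.   1.11 1.02]
```

Emit:
jog_arm:
  moves:
    - [[1.5,5,-3.5,0,0,0],[0,0,0,0,0,0]]

```text
clock: 2.75
eef_pos: [476.7, 302.8, 120.2]
eef_rot: [2.09, 1.567, 1.561]
wrist_force: [-0.8, -0.3, 1.5]
finger_gap: 47.1
```

Emit:
jog_arm:
  moves:
    - [[0,0,0,0,0,0],[0,0,0,0,0,0],[0,0,0,0,0,0],[0,0,0,0,0,0],[0,0,0,0,0,0]]
  gripper: -1
  squeeze: 40

```text
clock: 3.25
eef_pos: [477.7, 303.6, 123.3]
eef_rot: [1.489, 1.564, 0.96]
wrist_force: [1.9, -0.3, -2.8]
finger_gap: 11.3
```

```bash
python3 -c "
from h import *
st()"
```

```text
t 3.25 pos [477.7 303.6 123.3] zyaw -30.3 xax [ 0.004  0.006 -1.   ] F [ 1.9 -0.3 -2.8] M [-0.27 -0.55  0.01] gap 11.3 q [0.5  0.43 1.59 0.   1.11 1.03]
```

Emit:
jog_arm:
  moves:
    - [[-1,0,-3,0,0,0],[0,0,-4,0,0,0],[0,0,-3,0,0,0]]
  gripper: -0.5

```text
clock: 3.55
eef_pos: [477.6, 304.2, 115.1]
eef_rot: [1.338, 1.56, 0.809]
wrist_force: [-6.7, -3.6, 42.4]
finger_gap: 23.4
```

Emit:
jog_arm:
  moves:
    - [[0,0,-1,0,0,0]]

```text
clock: 3.65
eef_pos: [478.1, 304.6, 115.5]
eef_rot: [1.298, 1.558, 0.769]
wrist_force: [-4.5, -1.9, 11.9]
finger_gap: 23.5
```

Emit:
jog_arm:
  moves:
    - [[0,0,0,0,0,0],[0,0,0,0,0,0],[0,0,0,0,0,0]]
  gripper: -1

```text
clock: 3.95
eef_pos: [478.3, 305.0, 116.2]
eef_rot: [1.295, 1.556, 0.766]
wrist_force: [-0.3, -1.2, 3.8]
finger_gap: 11.6
```

```bash
python3 -c "
from h import *
st()"
```

```text
t 3.95 pos [478.3 305.  116.2] zyaw -30.28 xax [ 0.011  0.01  -1.   ] F [-0.3 -1.2  3.8] M [-0.08  0.11  0.05] gap 11.6 q [0.5  0.44 1.6  0.   1.09 1.03]
```

Emit:
jog_arm:
  moves:
    - [[0,0,20,0,0,0],[0,0,40,0,0,0],[0,0,45,0,0,0],[0,-10,40,0,0,0],[0,-25,10,0,0,5]]

```text
clock: 4.45
eef_pos: [475.1, 269.1, 269.8]
eef_rot: [2.163, 1.567, 1.724]
wrist_force: [0.7, -1.3, -3.6]
finger_gap: 11.9
```

Emit:
jog_arm:
  moves:
    - [[2,-40,0,0,0,6],[2,-45,0,0,0,6],[2,-45,0,0,0,6],[2,-45,0,0,0,6],[2,-40,0,0,0,6]]

```text
clock: 4.95
eef_pos: [483.3, 48.5, 268.5]
eef_rot: [2.426, 1.565, 2.537]
wrist_force: [0.3, 1.0, -3.5]
finger_gap: 11.9
```

```bash
python3 -c "
from h import *
st()"
```

```text
t 4.95 pos [483.3  48.5 268.5] zyaw 6.37 xax [-0.005  0.003 -1.   ] F [ 0.3  1.  -3.5] M [-0.   -0.13 -0.02] gap 11.9 q [ 0.02  0.13  1.63  0.    1.39 -0.09]
```

Emit:
jog_arm:
  moves:
    - [[2,-25,0,0,0,4],[1,-20,0,0,0,3.5],[1,-10,0,0,0,2],[0,-5,0,0,0,0],[0,0,0,0,0,0]]

```text
clock: 5.45
eef_pos: [485.8, -18.8, 264.9]
eef_rot: [2.687, 1.559, 2.967]
wrist_force: [-0.1, 0.0, -2.9]
finger_gap: 11.9
```

```bash
python3 near.py w2
```

```text
t 5.45 pos [485.8 -18.8 264.9] zyaw 16.04 xax [-0.011  0.002 -1.   ] F [-0.1  0.  -2.9] M [-0.05 -0.12  0.07] gap 11.9 q [-0.11  0.13  1.63  0.    1.39 -0.39]
```

View pics/w2.png

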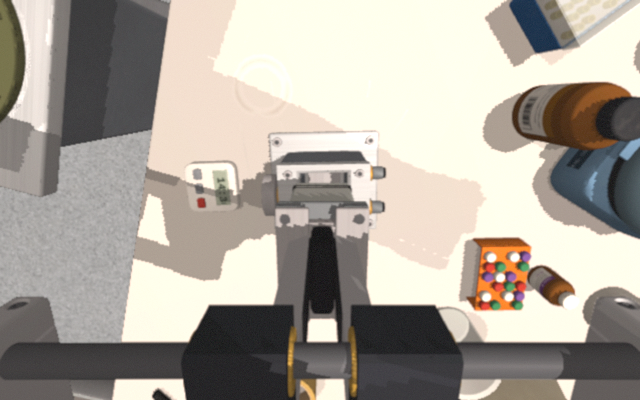

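```bash
cat > rel.py <<'E'
from h import *
W=np.load('w.npz')['W'].reshape(-1,3)
y=np.radians(17.4);A=np.array([[np.cos(y),np.sin(y)],[-np.sin(y),np.cos(y)]])
def ext(n,a,b,r=90):
    m=(W[:,2]>a)&(W[:,2]<b)&(np.linalg.norm(W[:,:2]-[492.5,-37.3],axis=1)<r);Q=W[m]
    if len(Q)<10: print(n,len(Q));return
    L=(Q[:,:2]-[492.5,-37.3])@A.T
    print(n,len(Q),'z',np.median(Q[:,2]).round(1),'x',np.percentile(L[:,0],[.5,99.5]).round(1),'y',np.percentile(L[:,1],[.5,99.5]).round(1),cv2.minAreaRect(Q[:,:2].astype(np.float32)))
    return Q,L
r=ext('rim',92,101)
if r:
    L=r[1]
    for yy in range(24,42,3):
        m=abs(L[:,1]-yy)<1.5; print(yy,m.sum(),L[m,0].min().round(1) if m.any() else'',L[m,0].max().round(1) if m.any() else'')
for a in range(110,290,12): ext(a,a,a+12)
E
python3 rel.py
```

```text
rim 1908 z 95.9 x [-46.   43.5] y [-28.9  40.4] ((490.9811706542969, -36.98685836791992), (90.13884735107422, 79.6636962890625), 16.975000381469727)
24 137 -45.9 43.4
27 125 -45.9 43.3
30 133 -45.8 43.4
33 251 -45.6 43.2
36 295 -46.1 43.1
39 327 -46.1 43.1
110 0
122 0
134 0
146 0
158 208 z 164.6 x [-23.1  19.5] y [36.2 38.1] ((480.0003662109375, -2.3207545280456543), (43.51723861694336, 1.6290404796600342), 15.597881317138672)
170 233 z 175.9 x [-23.5  20.5] y [35.8 38.1] ((480.0891418457031, -2.580183982849121), (44.28493881225586, 2.590296745300293), 16.776994705200195)
182 258 z 187.8 x [-22.4  19.6] y [35.9 38.1] ((479.8003845214844, -2.57977294921875), (43.36589050292969, 2.8967018127441406), 18.112031936645508)
194 305 z 200.3 x [-22.   19.8] y [36.2 38.3] ((480.3485412597656, -2.130462646484375), (42.62763595581055, 1.9621987342834473), 15.390735626220703)
206 66 z 207.5 x [-20.7  18.8] y [36.8 38.4] ((480.30242919921875, -1.6426124572753906), (40.03932571411133, 0.8666152954101562), 16.133920669555664)
218 12 z 229.7 x [-17.5  24.9] y [43.  44.1] ((482.8875427246094, 5.319405555725098), (42.8071403503418, 0.2724473476409912), 16.129549026489258)
230 1235 z 233.4 x [-25.8  24.5] y [-29.2  44.7] ((488.8026428222656, -30.86935806274414), (51.63990783691406, 74.49627685546875), 15.953536987304688)
242 2997 z 244.6 x [-27.   25.2] y [-24.7  44.5] ((488.9254150390625, -29.76041030883789), (52.194252014160156, 72.56888580322266), 16.108015060424805)
254 636 z 260.5 x [-18.   17.1] y [27.2 36. ] ((482.7026062011719, -7.161437034606934), (35.65355682373047, 9.333168029785156), 16.36165428161621)
266 2347 z 272.3 x [-17.6  16.9] y [-2.8 35.8] ((482.5389404296875, -21.560029983520508), (39.08829879760742, 33.44257354736328), 84.79957580566406)
278 763 z 283.9 x [-18.   17.7] y [12.1 29.9] ((486.1444396972656, -17.947513580322266), (36.18433380126953, 18.808433532714844), 16.17201805114746)
```

Emit:
jog_arm:
  moves:
    - [[2,-7,-5,0,-0.6,0.9],[0,0,0,0,0,0],[0,0,0,0,0,0]]

```text
clock: 5.8
eef_pos: [487.9, -24.6, 259.0]
eef_rot: [1.567, 1.568, 1.865]
wrist_force: [-0.1, -0.1, -2.8]
finger_gap: 11.4
```

```bash
python3 near.py w3; python3 rel.py | grep -v '^[23][0-9]* '
```

```text
t 5.8 pos [487.9 -24.6 259. ] zyaw 17.07 xax [-0.001  0.002 -1.   ] F [-0.1 -0.1 -2.8] M [ 0.01 -0.1  -0.03] gap 11.4 q [-0.13  0.14  1.64  0.    1.37 -0.42]
rim 2202 z 95.9 x [-46.1  43.3] y [-1.8 40.3] ((485.8428955078125, -20.874767303466797), (90.17052459716797, 45.7921142578125), 17.5831298828125)
110 0
122 0
134 0
146 102 z 154.9 x [-21.   19.8] y [30.  31.2] ((482.863525390625, -8.214427947998047), (41.58855056762695, 1.1816123723983765), 16.606456756591797)
158 226 z 164.8 x [-22.6  21.2] y [29.  31.5] ((482.79571533203125, -8.301226615905762), (44.27080154418945, 2.724702835083008), 18.621612548828125)
170 235 z 176.2 x [-21.6  20.3] y [30.  31.6] ((482.2082824707031, -8.353185653686523), (43.29764175415039, 3.3993024826049805), 19.891372680664062)
182 270 z 188.5 x [-21.6  20.6] y [29.7 31.7] ((482.8908386230469, -8.016481399536133), (42.727298736572266, 2.232360601425171), 16.17089080810547)
194 232 z 198.8 x [-21.2  20. ] y [30.5 31.8] ((482.7022705078125, -7.792782783508301), (41.96357345581055, 1.4967960119247437), 16.946027755737305)
```

Emit:
jog_arm:
  moves:
    - [[-0.6,-0.6,-15,0,0,0],[0,0,-15,0,0,0],[0,0,-8,0,0,0],[0,0,-3,0,0,0]]

```text
clock: 6.25
eef_pos: [487.6, -24.3, 217.6]
eef_rot: [0.719, 1.568, 1.017]
wrist_force: [-0.2, 0.5, -2.8]
finger_gap: 11.6
```

```bash
python3 -c "
from h import *
st()"
```

```text
t 6.25 pos [487.6 -24.3 217.6] zyaw 17.11 xax [ 0.001  0.002 -1.   ] F [-0.2  0.5 -2.8] M [ 0.05 -0.06 -0.02] gap 11.6 q [-0.13  0.17  1.7   0.    1.27 -0.43]
```

Emit:
jog_arm:
  moves:
    - [[-0.3,-0.9,-4,0,0,0],[0,0,-5,0,0,0],[0,0,-6,0,0,0],[0,0,-6,0,0,0]]

```text
clock: 6.65
eef_pos: [488.0, -25.2, 196.7]
eef_rot: [0.152, 1.567, 0.451]
wrist_force: [0.6, -0.8, -2.8]
finger_gap: 11.8
```

Emit:
jog_arm:
  moves:
    - [[0,0,-6,0,0,0],[0,0,-6,0,0,0],[0,0,-6,0,0,0]]

```text
clock: 6.95
eef_pos: [488.0, -25.2, 177.1]
eef_rot: [0.142, 1.567, 0.441]
wrist_force: [-0.1, -0.4, -2.5]
finger_gap: 12.3
```

```bash
python3 -c "
from h import *
st()"
```

```text
t 6.95 pos [488.  -25.2 177.1] zyaw 17.12 xax [ 0.004  0.002 -1.   ] F [-0.1 -0.4 -2.5] M [ 0.06 -0.09  0.02] gap 12.3 q [-0.13  0.21  1.75  0.    1.18 -0.43]
```

Emit:
jog_arm:
  moves:
    - [[0,0,-6,0,0,0],[0,0,-6,0,0,0],[0,0,-4,0,0,0],[0,0,-4,0,0,0],[0,0,-4,0,0,0]]

```text
clock: 7.45
eef_pos: [488.3, -25.4, 151.5]
eef_rot: [0.003, 1.566, 0.302]
wrist_force: [-2.5, -0.6, 5.9]
finger_gap: 11.8
```

```bash
cat > s.py <<'E'
from h import *
s,R=st()
y=np.radians(17.2);L=np.array([[np.cos(y),np.sin(y)],[-np.sin(y),np.cos(y)]])
print('local',(L@(s['eef_pos'][:2]-[491.2,-37])).round(1),'u~',(s['eef_pos'][2]-131.7).round(1),'Flocal',(L@s['wrist_force'][:2]).round(1))
E
python3 s.py
```

```text
t 7.45 pos [488.3 -25.4 151.5] zyaw 17.12 xax [ 0.005  0.001 -1.   ] F [-2.5 -0.6  5.9] M [-0.06  0.45  0.04] gap 11.8 q [-0.13  0.24  1.78  0.    1.12 -0.43]
local [ 0.7 12. ] u~ 19.8 Flocal [-2.5  0.1]
```

Emit:
jog_arm:
  moves:
    - [[-0.5,0,-3,0,-0.3,0],[0.6,-1.9,-0.5,0,0,0],[0.6,-1.9,-0.5,0,0,0],[0.6,-1.9,-0.5,0,0,0],[0.6,-1.9,-0.5,0,0,0]]

```text
clock: 7.95
eef_pos: [489.2, -29.0, 148.3]
eef_rot: [0.584, 1.558, 0.883]
wrist_force: [-10.7, 18.1, 15.7]
finger_gap: 11.6
```

```bash
python3 s.py
```

```text
t 7.95 pos [489.2 -29.  148.3] zyaw 17.12 xax [ 0.008  0.01  -1.   ] F [-10.7  18.1  15.7] M [ 3.22  2.23 -0.02] gap 11.6 q [-0.14  0.24  1.78  0.01  1.11 -0.44]
local [0.4 8.3] u~ 16.6 Flocal [-4.9 20.4]
```

Emit:
jog_arm:
  moves:
    - [[-0.2,0.5,-1.5,0,0,0],[0.2,-0.7,-1.5,0,0,0],[0.2,-0.7,-1.5,0,0,0],[0.2,-0.7,-1.5,0,0,0]]

```text
clock: 8.35
eef_pos: [489.2, -28.8, 144.9]
eef_rot: [0.65, 1.555, 0.95]
wrist_force: [-6.5, 7.4, 13.0]
finger_gap: 11.6
```

```bash
python3 s.py
```

```text
t 8.35 pos [489.2 -28.8 144.9] zyaw 17.19 xax [ 0.009  0.013 -1.   ] F [-6.5  7.4 13. ] M [1.2  1.65 0.06] gap 11.6 q [-0.14  0.25  1.78  0.02  1.1  -0.45]
local [0.5 8.4] u~ 13.2 Flocal [-4.  9.]
```

Emit:
jog_arm:
  moves:
    - [[0,-0.4,-1.5,-0.4,0.3,0],[0.2,-0.8,-1.2,-0.3,0.2,0],[0.2,-0.8,-1.2,0,0,0]]

```text
clock: 8.65
eef_pos: [489.6, -28.6, 143.4]
eef_rot: [0.944, 1.567, 1.244]
wrist_force: [-6.6, 6.1, 12.8]
finger_gap: 11.8
```

```bash
python3 s.py
```

```text
t 8.65 pos [489.6 -28.6 143.4] zyaw 17.2 xax [ 0.001  0.004 -1.   ] F [-6.6  6.1 12.8] M [ 1.34  1.44 -0.04] gap 11.8 q [-0.14  0.25  1.78  0.    1.11 -0.44]
local [1.  8.5] u~ 11.7 Flocal [-4.5  7.8]
```

Emit:
jog_arm:
  moves:
    - [[-0.3,-1.6,-0.7,0,0,0],[0.3,-1.6,-0.7,0,0,0]]

```text
clock: 8.85
eef_pos: [489.6, -28.9, 143.6]
eef_rot: [1.051, 1.561, 1.352]
wrist_force: [-8.0, 15.1, 13.4]
finger_gap: 11.9
```

```bash
python3 s.py
```

```text
t 8.85 pos [489.6 -28.9 143.6] zyaw 17.22 xax [ 0.002  0.01  -1.   ] F [-8.  15.1 13.4] M [ 2.8   1.66 -0.03] gap 11.9 q [-0.14  0.25  1.78  0.01  1.11 -0.44]
local [0.8 8.2] u~ 11.9 Flocal [-3.1 16.7]
```

```bash
cat > chk.py <<'E'
from h import *
import sys
im,d,Wf,P=cloud('wrist');cv2.imwrite(f'pics/{sys.argv[1]}.png',np.clip(cv2.resize(im[120:340,220:420],None,fx=2.7,fy=2.7,interpolation=cv2.INTER_CUBIC)*1.3,0,255).astype(np.uint8))
W=Wf.reshape(-1,3);y=np.radians(17.2);A=np.array([[np.cos(y),np.sin(y)],[-np.sin(y),np.cos(y)]])
L=(W[:,:2]-[491.2,-37])@A.T; b=im.reshape(-1,3).max(1)
def e(n,m):
    print(n,m.sum(),'z',np.median(W[m,2]).round(1),'x',np.percentile(L[m,0],[1,99]).round(1),'y',np.percentile(L[m,1],[1,99]).round(1)) if m.sum()>5 else print(n,'-')
n=(abs(L[:,0])<50)&(L[:,1]<60)&(L[:,1]>-60)
e('rim',n&(abs(W[:,2]-96)<4)&(L[:,1]>20))
zh=manip.read_state()['eef_pos'][2]-19.5
e('head',n&(abs(W[:,2]-zh)<3)&(abs(L[:,0])<32))
e('ribtop',n&(abs(W[:,2]-zh-27)<3)&(abs(L[:,0])<9))
e('dark rib',n&(W[:,2]>zh+4)&(W[:,2]<zh+32)&(abs(L[:,0])<8)&(b<45))
E
python3 chk.py c1
```

```text
rim 2756 z 95.9 x [-44.4  44.5] y [20.4 39.7]
head 3248 z 123.4 x [-24.7  26.7] y [-40.8  35.5]
ribtop 1774 z 151.0 x [-7.4  7.6] y [-13.8  24.2]
dark rib 2090 z 150.8 x [-5.5  7.4] y [-13.7  24.6]
```

View pics/c1.png

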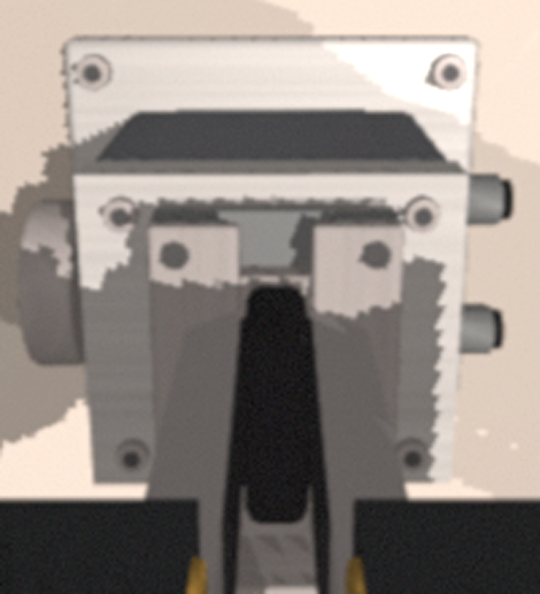

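Emit:
jog_arm:
  moves:
    - [[0,0,-2.5,-0.5,0,0],[0.3,-1,-2.2,0,0,0],[0.3,-1,-2,0,0,0]]

```text
clock: 9.2
eef_pos: [490.2, -29.6, 139.0]
eef_rot: [0.331, 1.567, 0.632]
wrist_force: [-5.4, 1.0, 9.7]
finger_gap: 11.5
```

```bash
python3 s.py
```

```text
t 9.2 pos [490.2 -29.6 139. ] zyaw 17.27 xax [ 0.003  0.003 -1.   ] F [-5.4  1.   9.7] M [0.33 1.27 0.08] gap 11.5 q [-0.14  0.26  1.78  0.    1.09 -0.44]
local [1.2 7.4] u~ 7.3 Flocal [-4.8  2.6]
```

Emit:
jog_arm:
  moves:
    - [[0.2,-1.5,-0.8,0,0,0],[0.4,-1.8,-0.8,0,0,0]]

```text
clock: 9.4
eef_pos: [490.8, -32.6, 138.6]
eef_rot: [0.316, 1.566, 0.618]
wrist_force: [-3.9, 1.1, 9.7]
finger_gap: 11.8
```

```bash
python3 s.py
```

```text
t 9.4 pos [490.8 -32.6 138.6] zyaw 17.28 xax [ 0.004  0.003 -1.   ] F [-3.9  1.1  9.7] M [ 0.41  1.05 -0.06] gap 11.8 q [-0.14  0.26  1.78  0.    1.09 -0.45]
local [1.  4.4] u~ 6.9 Flocal [-3.4  2.2]
```

Emit:
jog_arm:
  moves:
    - [[0.5,-3,-0.8,0,0,0],[0.8,-3,-0.8,0,0,0],[0.8,-3,-0.8,0,0,0],[0.8,-3,-0.8,0,0,0]]

```text
clock: 9.8
eef_pos: [494.3, -44.4, 138.2]
eef_rot: [0.192, 1.563, 0.494]
wrist_force: [-4.3, 1.0, 10.0]
finger_gap: 11.8
```

```bash
python3 s.py
```

```text
t 9.8 pos [494.3 -44.4 138.2] zyaw 17.29 xax [ 0.007  0.004 -1.   ] F [-4.3  1.  10. ] M [0.4  1.1  0.01] gap 11.8 q [-0.17  0.27  1.77  0.01  1.09 -0.47]
local [ 0.8 -8. ] u~ 6.5 Flocal [-3.8  2.2]
```

Emit:
jog_arm:
  moves:
    - [[0.5,-2,-0.8,0,0,0],[0.5,-2,-0.8,0,0,0],[0.5,-1.5,-0.8,0,0,0]]

```text
clock: 10.1
eef_pos: [495.7, -49.3, 137.7]
eef_rot: [0.353, 1.561, 0.654]
wrist_force: [-7.9, 9.7, 14.5]
finger_gap: 11.8
```

```bash
python3 s.py; python3 chk.py c2
```

```text
t 10.1 pos [495.7 -49.3 137.7] zyaw 17.26 xax [ 0.008  0.006 -1.   ] F [-7.9  9.7 14.5] M [2.23 1.81 0.01] gap 11.8 q [-0.18  0.27  1.77  0.01  1.09 -0.48]
local [  0.7 -13.1] u~ 6.0 Flocal [-4.7 11.7]
rim 3071 z 95.9 x [-44.4  44.6] y [20.3 39.5]
head 5501 z 118.1 x [-24.8  26.6] y [-26.6  33.4]
ribtop 1777 z 145.3 x [-7.3  7.8] y [-35.5   2.9]
dark rib 2106 z 145.1 x [-5.7  7.4] y [-34.8   3.5]
```

Emit:
jog_arm:
  moves:
    - [[0,0,-0.3,0,0,0],[0,0,0,0,0,0],[0,0,0,0,0,0]]
  gripper: -0.4

```text
clock: 10.45
eef_pos: [497.4, -48.9, 139.5]
eef_rot: [0.135, 1.556, 0.436]
wrist_force: [0.5, -0.5, -0.4]
finger_gap: 27.6
```

Emit:
jog_arm:
  moves:
    - [[0,0,5,0,0,0],[0,0,15,0,0,0],[0,0,30,0,0,0],[0,0,40,0,0,0],[0,0,10,0,0,0]]

```text
clock: 10.95
eef_pos: [495.7, -48.8, 241.5]
eef_rot: [0.37, 1.559, 0.671]
wrist_force: [-0.5, -1.2, 0.2]
finger_gap: 28.2
```

```bash
python3 s.py; sed -i "s/^zh=.*/zh=117.5/" chk.py; python3 chk.py c3; python3 -c "
from h import *
im,_=manip.camera('scene');cv2.imwrite('pics/s2.png',np.clip(cv2.resize(im[130:290,290:450],(640,600),interpolation=cv2.INTER_CUBIC)*1.1,0,255).astype(np.uint8))"
```

```text
t 10.95 pos [495.7 -48.8 241.5] zyaw 17.26 xax [ 0.009  0.007 -1.   ] F [-0.5 -1.2  0.2] M [-0.01 -0.1   0.07] gap 28.2 q [-0.18  0.17  1.65  0.01  1.32 -0.48]
local [  0.9 -12.6] u~ 109.8 Flocal [-0.8 -1. ]
rim 1377 z 95.9 x [-44.6  44.2] y [20.3 39.5]
head 3210 z 119.6 x [-26.   25.1] y [-57.1  34. ]
ribtop 470 z 146.7 x [-7.2  5.4] y [-35.    3.9]
dark rib 817 z 147.2 x [-6.3  5.5] y [-34.5   4.1]
```

View pics/s2.png

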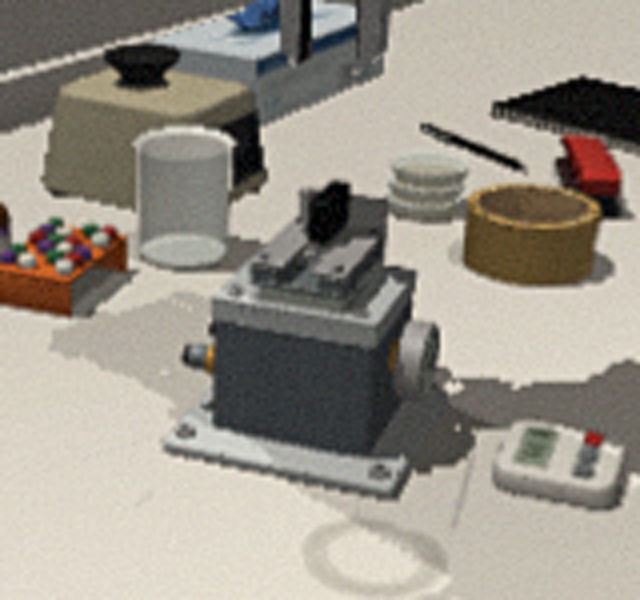

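```bash
python3 -c "
from cell import manip
print(manip.sign_off())"
```

```text
the job is handed in; nothing more can be done
None
```

The cartridge is in the well and locked down by its own bolt, and I handed the job in at about 11 s of the 58 s allowed. No verdict was reported.

**What I did:** I picked the cartridge up by its rib, turned it about 48° so the bolt faced the strike plate, and lowered it onto the spring valve. Then I pressed down while pushing the bolt lightly. It butted about 4 mm out on the way down, then slipped into the slot with the head's underside about 7 mm above the rim, and I slid it fully out.

**Last checks after letting go:**
- **Held down:** the wrist camera put the head's underside about 7.6 mm above the rim. It is 26 mm when not locked.
- **Bolt:** about 24 mm out, judged from where the rib sits.
- **Position:** the cartridge's centre is 1–2 mm from the well's axis. I did not measure its tilt.
- **Robot:** clear of everything, with the wrist force near zero.
- **Bystanders:** the arm never came near the beaker, bottle or tip box. The last scene picture showed the beaker standing, but I did not re-measure any of the three.

**What went less smoothly:**
- My first grip was a few millimetres too high, so I redid it.
- In that correction the fingertips met the head with about 42 N on the wrist, under the 120 N wrist limit. It was the fingertips, so I took the 40 N limit on the arm and gripper body not to apply.
- The top and wrist cameras disagreed by about 1.5 mm on the well's position, so I used the wrist camera for the fit.

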